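# Build a level display bridge with the matching post

## Robot

A 6-joint arm with a two-finger parallel gripper is mounted at the origin on the work surface. World frame = base frame: x ahead of the robot, y to its left, z up, the work surface at z = 0. Lengths are in mm, angles in rad, forces in N, time in s.
With the tool pointing down it reaches from about 275 to 750 mm from the base axis. Payload 10.2 kg.
Tool frame: the origin (TCP) lies on the front face of the gripper's body, between the roots of the fingers; the fingertips stand 73 mm ahead of it and the grasp point (between the pads) lies 54 mm ahead of it; z points along the fingers, y is the line along which they close (so a half turn about z gives the same grasp; the last joint's range is limited). The gripper opens to 85 mm and grips with 20 to 120 N. Pads are 22 mm wide; open, the fingers measure 114 mm over their backs; the gripper's body (76 mm by 85 mm) begins 54 mm behind the grasp point. The pads swing forward as they close: fully open they stand 13 mm farther back than shut.
Start: joints at [1.07, 0.313, 1.498, -0, 1.331, -0.223], TCP at [143.989, 504.875, 303.894] pointing down, gripper open.
Joint ranges: [-2.94, 2.94], [-0.97, 2.17], [0.19, 2.56], [-1.23, 4.37], [0.02, 3.11], [-2.88, 2.88]. Speed limits (rad/s): [2.39, 2.39, 3.01, 3.14, 3.14, 3.14].

## Interface

Orientations are given as a unit quaternion [w, x, y, z].
In Python, from rig import * gives the robot as it stands.
- The arm moves only by the tool step_arm, never from a script. Its argument "plan" is a list of rows, each an object with "offset": the shift along the tool's x, y, z in cm, a list of three; "rot": the turn, a rotation vector about the tool's x, y, z in degrees, a list of three; "gripper": the finger opening in cm, from 0 to 8.54. In form: [{"offset": [x, y, z], "rot": [wx, wy, wz], "gripper": gripper}, ...]. A call has 1 to 12 rows; each row is the pose to reach, as a shift and turn from the pose commanded when the call began, along the tool's axes at that moment; what a row does not reach only later rows make up. A row lasts 1/10 s, in which the tool goes at most 50 mm and 8.59 degrees, less where a joint would pass 70% of its speed; a pose out of reach is approached as far as the arm can. A call with a gripper value outside its range is refused whole. The fingers move at their own pace and stop on an object; "squeeze" is the grip in N (left out, the last holds). Time passes only in rows, so rows that repeat a pose let the fingers close. It gives the time, the measured TCP pose, the force, the opening and the grip force at its end, in the units of the state.
- sense(): the state, without advancing time (a new reading comes with each control period).
- capture(name): name is "side" or "top" or "wrist"; returns a dict with "color" (420x560x3 uint8, red, green, blue), "depth" (420x560 float32, mm along the optical axis (not along the pixel's ray), 0 where there is no reading), "vertical_fov" (degrees; the focal length in pixels is half the picture's height over the tangent of half this angle, whatever the lens; pixels are square), "cx", "cy" (the principal point, pixels), "rvec" (rotation vector, rad) and "tvec" (3), from world to camera coordinates, as OpenCV has them; the wrist camera has in their place "mount" (4x4, takes a point from camera to tool coordinates, whose origin is the TCP and whose axes are the flange's). Camera axes: x right, y down, z forward; pixel columns grow to the right and rows downward; lengths in mm; the calibration is good to about 2 mm. A picture is of the moment at which its call begins: read the wrist's pose just before it.
- finish_job(): hands the job in; it is judged then, once.
The state is a dict: "time_s": time; "joints": joint angles; "dq": joint speeds; "tau": joint torques, N m; "eef_pos": TCP position; "ee_rot": TCP orientation; "force": force on the tool from outside, world axes, zero at the start; "wrist_torque": the same for the moment, N m; "grip_width": opening from 0.0 (shut) to 1.0 (fully open); "grip_force": force on a finger pad.
Only numpy, scipy, OpenCV 4.12 (cv2) and the standard library are available. Lean on these libraries where they do the work, as an engineer would, in place of code of your own. Each camera call takes 0.05 s, during which the arm holds its last target. There are 200 camera calls.

## Task

Set up the display bridge on the grey mat: from the white holder pull out the one wooden post that is exactly as tall as the marble pedestal standing on the mat, and stand it upright inside the mat's printed circle. Then lay the loose shelf board across the pedestal and the post, level, centred over the mat and in line with it. Leave the other posts in the holder, and do not shift or tip over any of the other things on the desk.

Things in the scene. Friction and masses are not known exactly. Their poses are not given: they have to be found in the camera images.
- mat: grey felt mat lying flat, 260 x 110 mm, fixed, flush with the desk (z = 0); origin at its centre; its x axis runs along its length, from the pedestal's end to the circle's end
- mat_circle (a point): centre of the white printed circle (54 mm across) on the mat, 75 mm from the mat's centre towards its +x, at desk height
- mat_pedestal (a point): the point on the mat where its pedestal stands, 75 mm from the mat's centre towards its -x, at desk height
- pedestal_a: white marble pedestal, 100 mm tall, round flat top 54 mm across, foot 58 mm across, fixed to the desk; origin at the centre of its underside, on the desk. One of the three pedestals stands at mat_pedestal (which one differs from start to start), the two others are spares at the back of the desk
- pedestal_b: white marble pedestal, 115 mm tall, round flat top 54 mm across, foot 58 mm across, fixed to the desk; origin at the centre of its underside, on the desk. One of the three pedestals stands at mat_pedestal (which one differs from start to start), the two others are spares at the back of the desk
- pedestal_c: white marble pedestal, 130 mm tall, round flat top 54 mm across, foot 58 mm across, fixed to the desk; origin at the centre of its underside, on the desk. One of the three pedestals stands at mat_pedestal (which one differs from start to start), the two others are spares at the back of the desk
- holder: white open-topped plastic holder, fixed, 193 x 52 x 55 mm tall, with four 42 mm square sockets in a row along its x axis, 47 mm apart, floor 5 mm thick, walls 5 mm; origin at the centre of its underside, on the desk. One post stands loosely in each socket; which post is in which socket varies
- post_a: round pale wooden post, 36 mm in diameter and 100 mm long, flat ends, about 70 g; origin at the centre of its lower end, z along its length. It starts upright in a socket of the holder. The four posts differ only in length
- post_b: round pale wooden post, 36 mm in diameter and 115 mm long, flat ends, about 80 g; origin at the centre of its lower end, z along its length. It starts upright in a socket of the holder. The four posts differ only in length
- post_c: round pale wooden post, 36 mm in diameter and 130 mm long, flat ends, about 91 g; origin at the centre of its lower end, z along its length. It starts upright in a socket of the holder. The four posts differ only in length
- post_d: round pale wooden post, 36 mm in diameter and 145 mm long, flat ends, about 102 g; origin at the centre of its lower end, z along its length. It starts upright in a socket of the holder. The four posts differ only in length
- board: loose wooden shelf board, 210 x 60 x 12 mm, about 120 g, lying flat on the desk; origin at the centre of its underside, x along its length, z up
- cat: small white cat figurine, 71 mm tall, 42 mm across, loose bystander, not to be knocked or shifted; origin at the centre of its underside
- crystal: white crystal cluster on a stone base 50 x 36 mm, about 60 mm tall, loose bystander, not to be knocked or shifted; origin at the centre of its underside
- polish_red: red nail-polish bottle, 30 mm across, 66 mm tall with black cap, loose bystander, not to be knocked or shifted; origin at the centre of its underside
- polish_green: green nail-polish bottle, 30 mm across, 66 mm tall with black cap, loose bystander, not to be knocked or shifted; origin at the centre of its underside
- jar: small jar with yellow cap, 40 mm across, 60 mm tall, loose bystander, not to be knocked or shifted; origin at the centre of its underside
- charger: black charger block, 42 x 42 mm, 50 mm tall, loose bystander, not to be knocked or shifted; origin at the centre of its underside
There are look-alikes about, which are no part of the job. Leave any purple look-alike of the post_a alone. What is shaped like the pedestal_c but turquoise is not meant.

How it is judged:
By the outcome, as a careful person would: the job done as asked, in the order asked, and still so for the second after the job is handed in, with the robot touching nothing.
It also fails if it takes over 58 s, if anything falls off the work surface, if the arm or the gripper's body presses on something with over 40 N, if the wrist force passes 120 N, or if a joint passes its speed limit or range.

## Working session

There is one attempt and no reset: what is moved stays moved. The work goes in short steps, Python scripts to look and compute and a tool call to move; the robot and the scene stay as the last step left them, time stands still between calls to the robot, and variables do not carry over. Pictures are saved under pics/ and viewed, at most 10 in all, crops included, and the job is handed in when it is done.

Besides the shell and the picture viewer there is one more tool, called after "Call:" by a JSON object that holds its "fn" and its "kwargs", one argument or row to a line. step_arm: Moves the arm, as the interface text tells. Its arguments: {"type":"object","properties":{"plan":{"type":"array"},"squeeze":{"type":"number"}},"required":["plan"]}

```bash
mkdir -p pics
cat > h.py <<'E'
from rig import *
import numpy as np, cv2
from scipy.spatial.transform import Rotation as R
def cloud(c, st=None):
    h,w=c["depth"].shape; f=h/2/np.tan(np.radians(c["vertical_fov"])/2)
    v,u=np.mgrid[:h,:w]; d=c["depth"].astype(float)
    P=np.stack([(u-c["cx"])/f*d,(v-c["cy"])/f*d,d],-1)
    if "rvec" in c:
        M=cv2.Rodrigues(np.array(c["rvec"],float))[0]; W=(P-np.array(c["tvec"]).ravel())@M
    else:
        m=np.array(c["mount"]); T=P@m[:3,:3].T+m[:3,3]
        q=st["ee_rot"]; W=T@R.from_quat([q[1],q[2],q[3],q[0]]).as_matrix().T+np.array(st["eef_pos"])
    W[d<=0]=np.nan
    return W
def save(n,im): cv2.imwrite("pics/"+n+".png",im[...,::-1])
E
python3 - <<'E'
from h import *
s=sense(); print(s)
for n in("top","side"):
    c=capture(n); save(n+"0",c["color"]); W=cloud(c); np.savez(n+"0.npz",W=W,c=c["color"]); print(n,c["vertical_fov"],c["tvec"],c["rvec"])
    print(np.nanmedian(W[...,2]))
E
```

```text
{'time_s': 0.0, 'joints': array([ 1.06960858e+00,  3.13413214e-01,  1.49847569e+00,  1.72902883e-05,
        1.33104225e+00, -2.23416354e-01]), 'dq': array([-0.00192336,  0.00170816, -0.00145105,  0.00052897, -0.00093151,
        0.00081457]), 'tau': array([-1.90429331e-03, -4.12270474e+01, -2.59742206e+01, -3.25765041e-04,
        4.08371605e-03, -1.87551287e-06]), 'eef_pos': array([143.88633939, 504.70253776, 303.33931709]), 'ee_rot': array([-2.45052783e-04,  1.38441633e-01,  9.90370368e-01, -6.22830138e-04]), 'force': array([ 0.13026798, -0.10829255,  0.25975649]), 'wrist_torque': array([ 0.03646072,  0.02004175, -0.01261448]), 'grip_force': 0.0, 'grip_width': 0.9972198729284674}
top 50.2118119947911 [ -1.12001848 548.77781289 928.27402344] [ 2.15411282 -2.10604166  0.17391906]
0.7061983166647925
side 55.94068385657175 [-482.73247534  208.46211331  643.38895884] [ 2.09634297 -0.57211756  0.29260166]
1.782300728770029
```

```bash
sleep 5
```

```text
(no output)
```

View pics/top0.png

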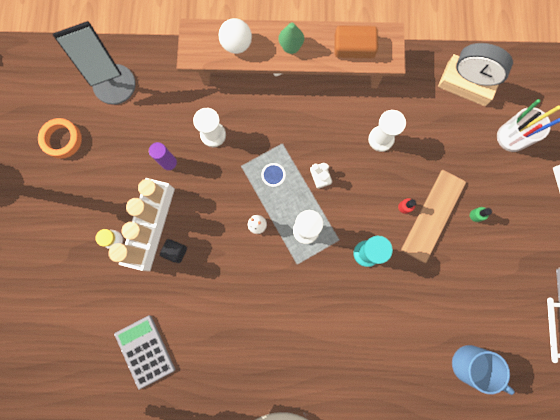

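View pics/side0.png

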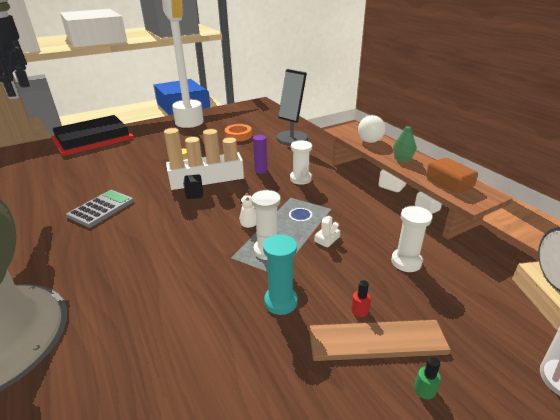

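The top view shows the mat (290,203) with its circle at (273,175) and the white pedestal on the mat at (308,225). The holder posts are at (147,187), (135,207), (130,230) and (118,252), and the board is at (435,217) beside the red polish (407,205). The purple (162,155) and turquoise (375,250) pieces are look-alikes. The side view agrees.

Run:
```python
from h import *
z=np.load("top0.npz"); W=z["W"]; C=z["c"]; hsv=cv2.cvtColor(C,cv2.COLOR_RGB2HSV)
v,u=np.mgrid[:420,:560]
def reg(n,uv,r=16):
    m=(abs(u-uv[0])<r)&(abs(v-uv[1])<r)&np.isfinite(W[...,2])
    zz=W[...,2][m]; top=np.percentile(zz[zz>15],97) if (zz>15).sum()>10 else 0
    t=m&(abs(W[...,2]-top)<4); 
    P=W[t]; c,rad=cv2.minEnclosingCircle(P[:,:2].astype(np.float32)); print(n,"top z %.1f"%np.median(P[:,2]),"circ",np.round(c,1),"r %.1f"%rad,"mean",P[:,:2].mean(0).round(1),t.sum())
for i,p in enumerate([(147,187),(135,207),(130,230),(118,252)]): reg("post%d"%i,p,11)
for n,p in dict(ped=(308,225),sp1=(208,121),sp2=(392,123),turq=(377,250)).items(): reg(n,p,20)
for n,p in dict(cat=(257,224),crystal=(321,175),red=(407,205),green=(481,214),jar=(105,238),charger=(173,251),purple=(162,155)).items(): reg(n,p,12)
# boxes
def rect(n,m):
    k,l,s,_=cv2.connectedComponentsWithStats(m.astype(np.uint8)); i=1+s[1:,4].argmax(); P=W[l==i]
    r=cv2.minAreaRect(P[:,:2].astype(np.float32)); print(n,np.round(r[0],1),np.round(r[1],1),r[2],"z",np.median(P[:,2]),s[i])
    return l==i
rect("board",(u>395)&(u<470)&(v>165)&(v<265)&(abs(W[...,2]-12)<4))
mat=(u>235)&(u<345)&(v>140)&(v<270)&(hsv[...,1]<60)&(abs(W[...,2])<5)&(hsv[...,2]>60)
rect("mat",mat)
rect("circle",(abs(u-273)<18)&(abs(v-175)<18)&(hsv[...,0]>105)&(hsv[...,0]<130)&(hsv[...,1]>90))
rect("holder",(u>110)&(u<180)&(v>170)&(v<275)&(abs(W[...,2]-55)<4))
big=cv2.resize(C[135:275,90:345],None,fx=3,fy=3,interpolation=cv2.INTER_CUBIC); save("crop0",big)
```

```text
post0 top z 106.0 circ [570.8 291.2] r 17.9 mean [571.  291.5] 185
post1 top z 135.7 circ [524.8 301.8] r 17.7 mean [524.8 301.7] 209
post2 top z 120.9 circ [478.9 312.4] r 18.2 mean [478.8 312.5] 213
post3 top z 150.9 circ [433.6 323.1] r 17.8 mean [433.5 322.6] 230
ped top z 130.7 circ [500.  -42.2] r 27.0 mean [499.8 -41.9] 475
sp1 top z 100.8 circ [720.7 178.1] r 26.9 mean [720.5 178.1] 384
sp2 top z 115.6 circ [ 718.1 -214.4] r 26.9 mean [ 718.1 -214.1] 407
turq top z 130.6 circ [ 452.3 -177.8] r 26.9 mean [ 451.7 -177.9] 492
cat top z 73.0 circ [510.9  67. ] r 11.5 mean [510.3  67.9] 41
crystal top z 58.0 circ [615.1 -78.8] r 9.0 mean [615.8 -78.6] 45
red top z 66.4 circ [ 558. -265.] r 8.0 mean [ 557.9 -264.6] 40
green top z 66.4 circ [ 543.3 -425.5] r 7.4 mean [ 543.2 -425.3] 36
jar top z 150.7 circ [443.5 332.4] r 8.3 mean [442.8 331.1] 37
charger top z 50.8 circ [444.5 246.3] r 23.9 mean [446.1 246.7] 226
purple top z 101.0 circ [651.1 276.8] r 17.6 mean [650.  274.7] 149
board [ 540.3 -328.9] [ 61.3 210.3] 62.4383659362793 z 12.12887827054189 [ 401  169   65   93 2429]
mat [563.8  -4.7] [262.3 112.1] 30.935317993164062 z 1.1204840339463278 [ 241  144   99  120 4397]
circle [627.8  34.3] [40.6 41. ] 39.54070281982422 z 2.00517009398864 [264 166  19  18 266]
holder [501.9 306.2] [ 52.9 193. ] 76.38174438476562 z 54.93351882803915 [118 179  51  91 383]
```

View pics/crop0.png

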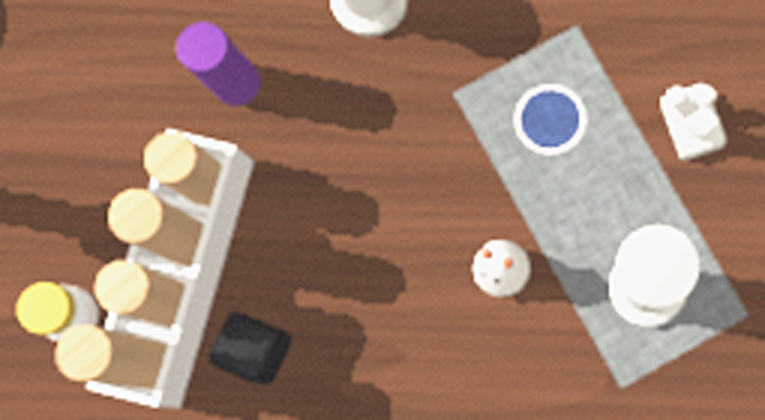

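Post 1, at (135,207) in the top view, has its top at z 135.7, which is 130 + 5 for the holder floor. The mat's pedestal is 130 tall, so post_c is the match. The other posts come out at 100, 115 and 145. The purple look-alike is at (162,155), outside the holder.

```bash
cat >> h.py <<'E'
def go(xyz,yaw=None,s=None):
    """offset(cm)/rot(deg) from measured pose to TCP xyz with tool y at world angle yaw (mod 180), tool z down"""
    s=s or sense(); q=s["ee_rot"]; M=R.from_quat([q[1],q[2],q[3],q[0]]).as_matrix()
    o=M.T@(np.array(xyz)-s["eef_pos"])/10
    y0=np.degrees(np.arctan2(M[1,1],M[0,1])); d=0
    if yaw is not None: d=(yaw-y0+90)%180-90
    a=np.radians(y0+d); Y=np.array([np.cos(a),np.sin(a),0]); Z=np.array([0,0,-1.]); T=np.stack([np.cross(Y,Z),Y,Z],1)
    rv=np.degrees(R.from_matrix(M.T@T).as_rotvec())
    print("off",o.round(2),"rot",rv.round(2),"pos",s["eef_pos"].round(1),"yaw",round(y0,2),"w",s["grip_width"],"gf",s["grip_force"],"F",s["force"].round(1),"t",s["time_s"])
E
python3 -c "
from h import *
go((524.8,301.8,290),76.9)"
```

```text
off [-42.19  -9.07   1.34] rot [-0.07 -0.02 -2.82] pos [143.9 504.7 303.4] yaw 74.08 w 1.0015842722236878 gf 0.0 F [-0.3  0.2 -0.1] t 0.1
```

Call:
{"fn": "step_arm", "kwargs": {
  "plan": [
    {"offset": [-42.2,-9.1,1.3],"rot": [0,0,-2.8],"gripper": 8.5},
    {"offset": [-42.2,-9.1,1.3],"rot": [0,0,-2.8],"gripper": 8.5},
    {"offset": [-42.2,-9.1,1.3],"rot": [0,0,-2.8],"gripper": 8.5},
    {"offset": [-42.2,-9.1,1.3],"rot": [0,0,-2.8],"gripper": 8.5},
    {"offset": [-42.2,-9.1,1.3],"rot": [0,0,-2.8],"gripper": 8.5},
    {"offset": [-42.2,-9.1,1.3],"rot": [0,0,-2.8],"gripper": 8.5},
    {"offset": [-42.2,-9.1,1.3],"rot": [0,0,-2.8],"gripper": 8.5},
    {"offset": [-42.2,-9.1,1.3],"rot": [0,0,-2.8],"gripper": 8.5},
    {"offset": [-42.2,-9.1,1.3],"rot": [0,0,-2.8],"gripper": 8.5},
    {"offset": [-42.2,-9.1,1.3],"rot": [0,0,-2.8],"gripper": 8.5},
    {"offset": [-42.2,-9.1,1.3],"rot": [0,0,-2.8],"gripper": 8.5},
    {"offset": [-42.2,-9.1,1.3],"rot": [0,0,-2.8],"gripper": 8.5}
  ],
  "squeeze": 40
}}

```text
time_s: 1.3
eef_pos: [524.1, 302.3, 290.9]
ee_rot: [-0.0, 0.114, 0.994, -0.0]
force: [0.1, 0.4, 0.4]
grip_width: 0.996
grip_force: 0.0
```

Run:
```python
from h import *
s=sense(); c=capture("wrist"); save("w1",c["color"]); W=cloud(c,s)
m=(abs(W[...,2]-135.5)<4)&(np.hypot(W[...,0]-525,W[...,1]-302)<30)
P=W[m].astype(np.float32); print(len(P), cv2.minEnclosingCircle(P[:,:2]) if len(P) else 0, P.mean(0) if len(P) else 0)
go((524.8,301.8,290),76.9)
go((524.8,301.8,165),76.9)
```

```text
Traceback (most recent call last):
cv2.error: OpenCV(4.12.0) /io/opencv/modules/imgproc/src/shapedescr.cpp:201: error: (-215:Assertion failed) count >= 0 && (depth == CV_32F || depth == CV_32S) in function 'minEnclosingCircle'
```

View pics/w1.png

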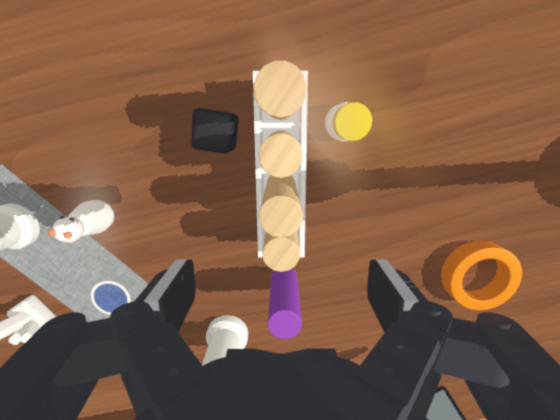

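In the wrist view the four posts run along column 281, and the target is the second from the bottom at (281,216). The gripper's midline lines up with it.

Run:
```python
from h import *
s=sense(); c=capture("wrist"); W=cloud(c,s)
m=(abs(W[...,2]-135.5)<4)&(np.hypot(W[...,0]-525,W[...,1]-302)<30)
P=np.ascontiguousarray(W[m][:,:2],dtype=np.float32); print(len(P), cv2.minEnclosingCircle(P), P.mean(0),np.median(W[m][:,2]))
go((524.8,301.8,165),76.9)
```

```text
1462 ((523.2384033203125, 301.2958068847656), 17.895029067993164) [522.5767  301.33658] 135.23826950488484
off [-0.09 -0.04 12.62] rot [0.01 0.01 0.07] pos [524.  302.4 291.2] yaw 76.97 w 0.995165335305464 gf 0.0 F [ 0.7 -0.7 -0.2] t 1.4
```

Call:
{"fn": "step_arm", "kwargs": {
  "plan": [
    {"offset": [0,-0.1,4],"rot": [0,0,0],"gripper": 8.5},
    {"offset": [0,-0.1,8],"rot": [0,0,0],"gripper": 8.5},
    {"offset": [0,-0.1,11],"rot": [0,0,0],"gripper": 8.5},
    {"offset": [0,-0.1,12.6],"rot": [0,0,0],"gripper": 8.5},
    {"offset": [0,-0.1,12.6],"rot": [0,0,0],"gripper": 8.5},
    {"offset": [0,-0.1,12.6],"rot": [0,0,0],"gripper": 5.0},
    {"offset": [0,-0.1,12.6],"rot": [0,0,0],"gripper": 4.0},
    {"offset": [0,-0.1,12.6],"rot": [0,0,0],"gripper": 3.0},
    {"offset": [0,-0.1,12.6],"rot": [0,0,0],"gripper": 3.0},
    {"offset": [0,-0.1,12.6],"rot": [0,0,0],"gripper": 3.0}
  ],
  "squeeze": 40
}}

```text
time_s: 2.4
eef_pos: [525.0, 300.9, 166.0]
ee_rot: [0.001, 0.114, 0.993, 0.0]
force: [-0.7, 1.2, 6.2]
grip_width: 0.411
grip_force: 39.5
```

Run:
```python
from h import *
go((524.8,301.8,260),76.9)
```

```text
off [ 0.02  0.1  -9.4 ] rot [ 0.07  0.1  -0.02] pos [525.  300.9 166. ] yaw 76.88 w 0.41106785386898664 gf 39.50315237045288 F [-0.7  1.2  6.2] t 2.4
```

Call:
{"fn": "step_arm", "kwargs": {
  "plan": [
    {"offset": [0,0,-1],"rot": [0,0,0],"gripper": 3.0},
    {"offset": [0,0,-3],"rot": [0,0,0],"gripper": 3.0},
    {"offset": [0,0,-6],"rot": [0,0,0],"gripper": 3.0},
    {"offset": [0,0,-9],"rot": [0,0,0],"gripper": 3.0},
    {"offset": [0,0,-10],"rot": [0,0,0],"gripper": 3.0},
    {"offset": [0,0,-10],"rot": [0,0,0],"gripper": 3.0}
  ],
  "squeeze": 40
}}

```text
time_s: 3.0
eef_pos: [524.8, 300.7, 266.0]
ee_rot: [0.001, 0.114, 0.993, 0.0]
force: [-0.9, 0.5, -1.3]
grip_width: 0.411
grip_force: 40.0
```

Run:
```python
from h import *
go((628,34.4,266),76.9)
c=capture("top"); W=cloud(c); s=sense()
m=(abs(W[...,2]-235)<15)&(np.hypot(W[...,0]-525,W[...,1]-302)<20); print(m.sum())
c=capture("side"); save("s1",c["color"][90:250,130:360])
```

```text
off [-16.09 -23.59  -0.  ] rot [ 0.07  0.11 -0.02] pos [524.8 300.7 266. ] yaw 76.88 w 0.41122728753754917 gf 40.004255175590515 F [-0.9  0.5 -1.3] t 3.0
2
```

Call:
{"fn": "step_arm", "kwargs": {
  "plan": [
    {"offset": [-2,-3,0],"rot": [0,0,0],"gripper": 3.0},
    {"offset": [-4,-6,0],"rot": [0,0,0],"gripper": 3.0},
    {"offset": [-6.5,-9.5,0],"rot": [0,0,0],"gripper": 3.0},
    {"offset": [-9,-13,0],"rot": [0,0,0],"gripper": 3.0},
    {"offset": [-11.5,-16.8,0],"rot": [0,0,0],"gripper": 3.0},
    {"offset": [-13.5,-20,0],"rot": [0,0,0],"gripper": 3.0},
    {"offset": [-15,-22,0],"rot": [0,0,0],"gripper": 3.0},
    {"offset": [-16.1,-23.6,0],"rot": [0,0,0],"gripper": 3.0},
    {"offset": [-16.1,-23.6,0],"rot": [0,0,0],"gripper": 3.0},
    {"offset": [-16.1,-23.6,0],"rot": [0,0,0],"gripper": 3.0}
  ],
  "squeeze": 40
}}

```text
time_s: 4.1
eef_pos: [627.6, 34.8, 264.0]
ee_rot: [-0.001, 0.114, 0.993, 0.0]
force: [1.5, 1.1, -1.7]
grip_width: 0.408
grip_force: 40.1
```

Run:
```python
from h import *
s=sense(); c=capture("wrist"); save("w2",c["color"]); W=cloud(c,s)
m=(W[...,2]>220)&(np.hypot(W[...,0]-628,W[...,1]-34)<25); print(m.sum(),np.nanmean(W[m],0) if m.any() else 0, np.nanmax(W[m][:,2]) if m.any() else 0)
go((628,34.4,161),76.9)
```

```text
19049 [616.72639524  36.59069907 259.68502248] 294.1104262670704
off [-0.08 -0.08 10.33] rot [ 0.01 -0.07  0.03] pos [627.5  35.3 264.3] yaw 76.93 w 0.41059814110603093 gf 40.11800765991211 F [ 0.1  0.3 -1.4] t 4.15
```

View pics/w2.png

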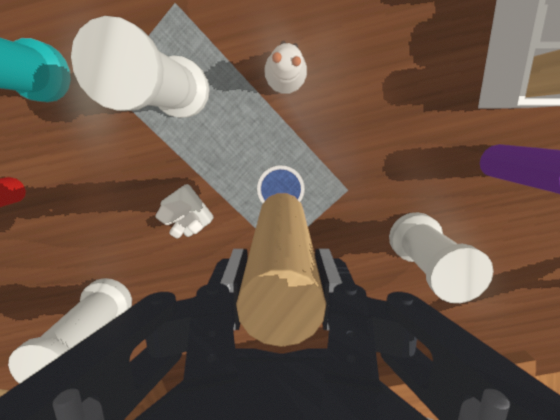

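The post hangs upright above the circle at (281,187), with the cat and crystal well clear.

Call:
{"fn": "step_arm", "kwargs": {
  "plan": [
    {"offset": [-0.1,-0.1,3],"rot": [0,0,0],"gripper": 3.0},
    {"offset": [-0.1,-0.1,6],"rot": [0,0,0],"gripper": 3.0},
    {"offset": [-0.1,-0.1,8.5],"rot": [0,0,0],"gripper": 3.0},
    {"offset": [-0.1,-0.1,9.5],"rot": [0,0,0],"gripper": 3.0},
    {"offset": [-0.1,-0.1,9.9],"rot": [0,0,0],"gripper": 3.0},
    {"offset": [-0.1,-0.1,10.1],"rot": [0,0,0],"gripper": 3.0},
    {"offset": [-0.1,-0.1,10.2],"rot": [0,0,0],"gripper": 3.0},
    {"offset": [-0.1,-0.1,10.2],"rot": [0,0,0],"gripper": 3.0},
    {"offset": [-0.1,-0.1,10.2],"rot": [0,0,0],"gripper": 3.0}
  ],
  "squeeze": 40
}}

```text
time_s: 5.05
eef_pos: [628.8, 33.1, 163.6]
ee_rot: [0.001, 0.114, 0.993, -0.0]
force: [1.3, -0.0, -0.6]
grip_width: 0.41
grip_force: 40.1
```

Run:
```python
from h import *
s=sense(); c=capture("wrist"); W=cloud(c,s); hsv=cv2.cvtColor(c["color"],cv2.COLOR_RGB2HSV)
go((628,34.4,161),76.9)
h=W[...,2]; m=(hsv[...,0]>105)&(hsv[...,0]<130)&(hsv[...,1]>90)&(abs(h)<8); print(m.sum(), np.nanmin(W[m],0),np.nanmax(W[m],0))
p=(hsv[...,0]<25)&(hsv[...,1]>60)&(h>-5)&(h<50)&(np.hypot(W[...,0]-628,W[...,1]-34)<24); print(p.sum(),np.nanmin(W[p],0),np.nanmax(W[p],0))
```

```text
off [0.11 0.12 0.24] rot [ 0.    0.05 -0.02] pos [628.8  33.  163.4] yaw 76.88 w 0.41112496151014705 gf 40.12853801250458 F [ 0.3 -0.4 -0.3] t 5.1
447 [6.04983236e+02 1.15402841e+01 4.60375987e-02] [639.14089827  55.97333101   3.72427128]
625 [608.97957406  19.80068703   5.19818476] [628.81331076  50.87751491  49.98255763]
```

Call:
{"fn": "step_arm", "kwargs": {
  "plan": [
    {"offset": [0.1,0.1,0.1],"rot": [0,0,0],"gripper": 3.0},
    {"offset": [0.1,0.1,0.2],"rot": [0,0,0],"gripper": 3.0},
    {"offset": [0.1,0.1,0.25],"rot": [0,0,0],"gripper": 3.0},
    {"offset": [0.1,0.1,0.25],"rot": [0,0,0],"gripper": 3.0},
    {"offset": [0.1,0.1,0.25],"rot": [0,0,0],"gripper": 3.0}
  ],
  "squeeze": 40
}}

```text
time_s: 5.6
eef_pos: [628.0, 34.4, 161.0]
ee_rot: [0.0, 0.114, 0.993, 0.0]
force: [-1.3, 0.9, 5.1]
grip_width: 0.414
grip_force: 40.7
```

Call:
{"fn": "step_arm", "kwargs": {
  "plan": [
    {"offset": [0,0,0],"rot": [0,0,0],"gripper": 4.0},
    {"offset": [0,0,0],"rot": [0,0,0],"gripper": 5.0},
    {"offset": [0,0,0],"rot": [0,0,0],"gripper": 6.5},
    {"offset": [0,0,0],"rot": [0,0,0],"gripper": 7.5},
    {"offset": [0,0,0],"rot": [0,0,0],"gripper": 7.5},
    {"offset": [0,0,-3],"rot": [0,0,0],"gripper": 7.5},
    {"offset": [0,0,-7],"rot": [0,0,0],"gripper": 8.0},
    {"offset": [0,0,-12],"rot": [0,0,0],"gripper": 8.0},
    {"offset": [0,0,-14],"rot": [0,0,0],"gripper": 8.0},
    {"offset": [0,0,-14],"rot": [0,0,0],"gripper": 8.0}
  ],
  "squeeze": 40
}}

```text
time_s: 6.6
eef_pos: [628.5, 34.2, 304.1]
ee_rot: [0.003, 0.114, 0.993, -0.0]
force: [0.5, -0.2, -0.1]
grip_width: 0.937
grip_force: 0.0
```

Run:
```python
from h import *
a=np.radians(-27.6); g=np.array([540.3,-328.9])+30*np.array([np.cos(a),np.sin(a)]); print(g)
go((g[0],g[1],300),62.4)
s=sense(); c=capture("wrist"); W=cloud(c,s)
m=(abs(W[...,2]-130)<6)&(np.hypot(W[...,0]-628,W[...,1]-34)<40)
P=np.ascontiguousarray(W[m][:,:2],dtype=np.float32); print(len(P), cv2.minEnclosingCircle(P) if len(P) else 0, np.median(W[m][:,2]))
m=(abs(W[...,2]-130)<6)&(np.hypot(W[...,0]-500,W[...,1]+42)<40)
P=np.ascontiguousarray(W[m][:,:2],dtype=np.float32); print(len(P), cv2.minEnclosingCircle(P) if len(P) else 0, np.median(W[m][:,2]))
```

```text
[ 566.88610738 -342.79888105]
off [ -2.55 -38.12   0.4 ] rot [ 0.08  0.37 14.49] pos [628.5  34.2 304.1] yaw 76.89 w 0.9366780508304857 gf 0.0 F [ 0.5 -0.2 -0.1] t 6.6
1302 ((626.3302001953125, 34.497684478759766), 17.779691696166992) 130.19756200923752
4474 ((498.5108337402344, -43.6702880859375), 27.258460998535156) 130.10437894486125
```

Call:
{"fn": "step_arm", "kwargs": {
  "plan": [
    {"offset": [-2.5,-38.1,0.4],"rot": [0,0,7],"gripper": 8.0},
    {"offset": [-2.5,-38.1,0.4],"rot": [0,0,14.5],"gripper": 8.0},
    {"offset": [-2.5,-38.1,0.4],"rot": [0,0.3,14.5],"gripper": 8.0},
    {"offset": [-2.5,-38.1,0.4],"rot": [0,0.3,14.5],"gripper": 8.0},
    {"offset": [-2.5,-38.1,0.4],"rot": [0,0.3,14.5],"gripper": 8.0},
    {"offset": [-2.5,-38.1,0.4],"rot": [0,0.3,14.5],"gripper": 8.0},
    {"offset": [-2.5,-38.1,0.4],"rot": [0,0.3,14.5],"gripper": 8.0},
    {"offset": [-2.5,-38.1,0.4],"rot": [0,0.3,14.5],"gripper": 8.0},
    {"offset": [-2.5,-38.1,0.4],"rot": [0,0.3,14.5],"gripper": 8.0},
    {"offset": [-2.5,-38.1,0.4],"rot": [0,0.3,14.5],"gripper": 8.0},
    {"offset": [-2.5,-38.1,0.4],"rot": [0,0.3,14.5],"gripper": 8.0}
  ],
  "squeeze": 60
}}

```text
time_s: 7.75
eef_pos: [566.1, -341.2, 295.6]
ee_rot: [-0.003, 0.238, 0.971, 0.001]
force: [-0.2, 1.0, 1.1]
grip_width: 0.939
grip_force: 0.0
```

```bash
cat > b.py <<'E'
from h import *
def board(z,ctr,rad=130,zt=4):
    s=sense(); c=capture("wrist"); W=cloud(c,s); hsv=cv2.cvtColor(c["color"],cv2.COLOR_RGB2HSV)
    m=(abs(W[...,2]-z)<zt)&(np.hypot(W[...,0]-ctr[0],W[...,1]-ctr[1])<rad)
    k,l,st,_=cv2.connectedComponentsWithStats(m.astype(np.uint8)); i=1+st[1:,4].argmax(); P=W[l==i]
    r=cv2.minAreaRect(np.ascontiguousarray(P[:,:2],dtype=np.float32)); A=np.c_[P[:,:2]-P[:,:2].mean(0),np.ones(len(P))]
    print("rect",r,"plane slope,z",np.linalg.lstsq(A,P[:,2],rcond=None)[0].round(4)); return c,W,s
E
python3 - <<'E'
from b import *
c,W,s=board(12,(540,-329)); save("w3",c["color"])
go((566.9,-342.8,70),62.4)
m=(W[...,2]>55)&(W[...,2]<72)&(np.hypot(W[...,0]-558,W[...,1]+265)<25); print("red",np.nanmedian(W[m],0))
E
```

```text
rect ((539.0931396484375, -330.73748779296875), (60.12720489501953, 208.6773681640625), 62.404815673828125) plane slope,z [1.20000e-03 2.00000e-04 1.22122e+01]
off [-0.28 -0.11 22.59] rot [-0.02 -0.35  0.08] pos [ 566.2 -341.1  295.9] yaw 62.48 w 0.9370861169177921 gf 0.0 F [ 0.2 -0.3 -0.5] t 7.8
red [ 556.22218495 -267.51402132   65.95734279]
```

View pics/w3.png

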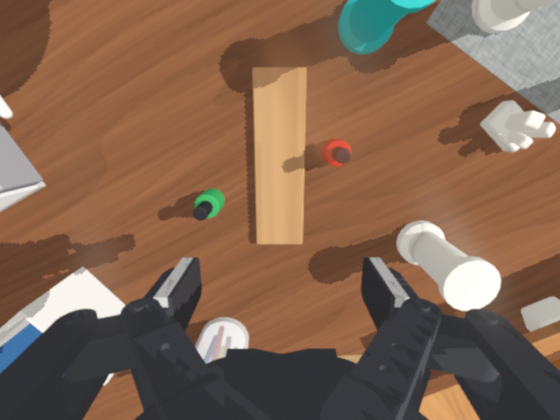

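The board spans (280,68) to (280,243), midway between the pads. The red polish (338,153) and green polish (208,203) both clear a grasp about 25 mm from the board's centre towards the near end in the picture.

Call:
{"fn": "step_arm", "kwargs": {
  "plan": [
    {"offset": [0.4,-0.25,4],"rot": [0,-0.3,0],"gripper": 7.5},
    {"offset": [0.4,-0.25,8],"rot": [0,-0.3,0],"gripper": 7.5},
    {"offset": [0.4,-0.25,12],"rot": [0,-0.3,0],"gripper": 7.5},
    {"offset": [0.4,-0.25,16],"rot": [0,-0.3,0],"gripper": 7.5},
    {"offset": [0.4,-0.25,19],"rot": [0,-0.3,0],"gripper": 7.5},
    {"offset": [0.4,-0.25,20.5],"rot": [0,-0.3,0],"gripper": 7.5},
    {"offset": [0.4,-0.25,21],"rot": [0,-0.3,0],"gripper": 7.5},
    {"offset": [0.4,-0.25,21],"rot": [0,-0.3,0],"gripper": 7.5}
  ]
}}

```text
time_s: 8.6
eef_pos: [560.5, -342.3, 87.1]
ee_rot: [0.0, 0.238, 0.971, -0.001]
force: [-0.0, -0.0, 0.2]
grip_width: 0.879
grip_force: 0.0
```

Run:
```python
from b import *
go((561.7,-341.6,72),62.4)
s=sense();c=capture("wrist");W=cloud(c,s)
# finger tips: points in tool frame
q=s["ee_rot"];M=R.from_quat([q[1],q[2],q[3],q[0]]).as_matrix();T=(W-s["eef_pos"])@M
for sg in(1,-1):
    m=(abs(T[...,0])<14)&(sg*T[...,1]>30)&(sg*T[...,1]<62)&(T[...,2]>30)&(T[...,2]<78); print(sg,m.sum(),np.percentile(T[m],[0,50,99,100],axis=0).round(1) if m.any() else 0)
```

```text
off [-0.08  0.12  1.51] rot [-0.05  0.05  0.02] pos [ 560.5 -342.3   87.1] yaw 62.42 w 0.8792946019941137 gf 0.0 F [-0.  -0.   0.2] t 8.6
1 1795 [[-12.9  30.   30. ]
 [  7.3  36.9  43. ]
 [ 12.1  49.9  63.9]
 [ 14.   50.7  77.8]]
-1 1771 [[-11.  -52.   30. ]
 [  7.3 -38.5  42.8]
 [ 12.  -37.9  61.8]
 [ 12.3 -37.6  63.7]]
```

Call:
{"fn": "step_arm", "kwargs": {
  "plan": [
    {"offset": [-0.1,0.1,1],"rot": [0,0,0],"gripper": 7.5},
    {"offset": [-0.1,0.1,1.8],"rot": [0,0,0],"gripper": 7.5},
    {"offset": [-0.1,0.1,1.8],"rot": [0,0,0],"gripper": 7.5},
    {"offset": [-0.1,0.1,1.8],"rot": [0,0,0],"gripper": 7.0},
    {"offset": [-0.1,0.1,1.8],"rot": [0,0,0],"gripper": 6.5},
    {"offset": [-0.1,0.1,1.8],"rot": [0,0,0],"gripper": 5.5},
    {"offset": [-0.1,0.1,1.8],"rot": [0,0,0],"gripper": 5.0},
    {"offset": [-0.1,0.1,1.8],"rot": [0,0,0],"gripper": 5.0},
    {"offset": [-0.1,0.1,1.8],"rot": [0,0,0],"gripper": 5.0}
  ],
  "squeeze": 60
}}

```text
time_s: 9.55
eef_pos: [561.7, -342.3, 69.3]
ee_rot: [0.001, 0.239, 0.971, -0.001]
force: [0.2, -0.6, 4.7]
grip_width: 0.682
grip_force: 65.4
```

Call:
{"fn": "step_arm", "kwargs": {
  "plan": [
    {"offset": [0,0,-0.5],"rot": [0,0,0],"gripper": 5.0},
    {"offset": [0,0,-2],"rot": [0,0,0],"gripper": 5.0},
    {"offset": [0,0,-5],"rot": [0,0,0],"gripper": 5.0},
    {"offset": [0,0,-8],"rot": [0,0,0],"gripper": 5.0},
    {"offset": [0,0,-11],"rot": [0,0,0],"gripper": 5.0},
    {"offset": [0,0,-14],"rot": [0,0,0],"gripper": 5.0},
    {"offset": [0,0,-17],"rot": [0,0,0],"gripper": 5.0},
    {"offset": [0,0,-18],"rot": [0,0,0],"gripper": 5.0},
    {"offset": [0,0,-18],"rot": [0,0,0],"gripper": 5.0}
  ],
  "squeeze": 60
}}

```text
time_s: 10.45
eef_pos: [561.6, -342.0, 249.9]
ee_rot: [0.001, 0.239, 0.971, -0.001]
force: [0.4, -0.3, -2.1]
grip_width: 0.685
grip_force: 64.7
```

Run:
```python
from b import *
t=np.radians(31.1);cen=np.array([563.5,-4.4]); g=cen+25*np.array([np.cos(t),np.sin(t)]); print(g)
go((g[0],g[1],249),121.1)
s=sense();c=capture("wrist");W=cloud(c,s);save("w4",c["color"])
q=s["ee_rot"];M=R.from_quat([q[1],q[2],q[3],q[0]]).as_matrix();T=(W-s["eef_pos"])@M
m=(abs(T[...,2]-57)<15)&(abs(T[...,1])<28)&(T[...,0]>25)&(T[...,0]<140);P=T[m];print(len(P),P.min(0),P.max(0))
print(np.linalg.lstsq(np.c_[P[:,:2],np.ones(len(P))],P[:,2],rcond=None)[0])
```

```text
[584.90667712   8.51333322]
off [1.418e+01 3.214e+01 1.000e-02] rot [ -0.14   0.1  -58.71] pos [ 561.6 -342.   249.9] yaw 62.39 w 0.6854091601401311 gf 64.73859071731567 F [ 0.4 -0.3 -2.1] t 10.45
31248 [ 25.00197014 -27.99745042  54.56448648] [117.11333241  27.99940438  60.39430675]
[ 2.04658270e-03 -8.11393766e-04  5.69869897e+01]
```

View pics/w4.png

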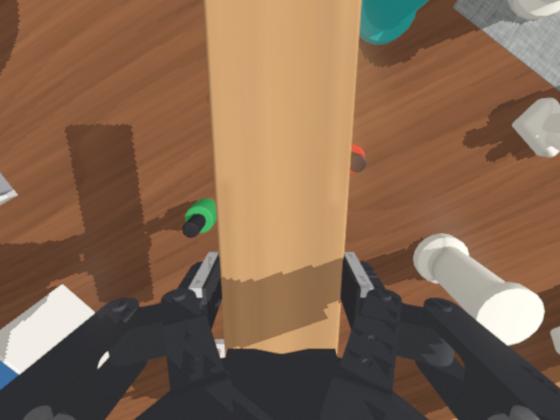

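The board is held level, at slope 0.002, and runs symmetrically between the pads. Next it goes over the bridge at underside height of about 180 mm.

Call:
{"fn": "step_arm", "kwargs": {
  "plan": [
    {"offset": [1,2.5,0],"rot": [0,0,-4],"gripper": 5.0},
    {"offset": [2.5,5.5,0],"rot": [0,0,-10],"gripper": 5.0},
    {"offset": [4,9,0],"rot": [0,0,-16],"gripper": 5.0},
    {"offset": [5.5,12.5,0],"rot": [0,0,-23],"gripper": 5.0},
    {"offset": [7,16,0],"rot": [0,0,-30],"gripper": 5.0},
    {"offset": [8.5,19.5,0],"rot": [0,0,-37],"gripper": 5.0},
    {"offset": [10,23,0],"rot": [0,0,-44],"gripper": 5.0},
    {"offset": [11.5,26.5,0],"rot": [0,0,-50],"gripper": 5.0},
    {"offset": [13,29.5,0],"rot": [0,0,-55],"gripper": 5.0},
    {"offset": [14.2,32.1,0],"rot": [0,0,-58.7],"gripper": 5.0},
    {"offset": [14.2,32.1,0],"rot": [0,0,-58.7],"gripper": 5.0},
    {"offset": [14.2,32.1,0],"rot": [0,0,-58.7],"gripper": 5.0}
  ],
  "squeeze": 60
}}

```text
time_s: 11.7
eef_pos: [584.0, 8.6, 246.6]
ee_rot: [-0.001, -0.268, 0.963, 0.0]
force: [0.0, 0.0, -1.2]
grip_width: 0.682
grip_force: 64.7
```

Run:
```python
from b import *
go((584.9,8.5,205),121.1)
c=capture("top");W=cloud(c);hsv=cv2.cvtColor(c["color"],cv2.COLOR_RGB2HSV);save("t2",c["color"][60:300,150:430])
m=(abs(W[...,2]-193)<7)&(np.hypot(W[...,0]-563,W[...,1]+4)<140)&(hsv[...,1]>50)
P=np.ascontiguousarray(W[m][:,:2],dtype=np.float32);print(len(P),cv2.minAreaRect(P),np.median(W[m][:,2]))
```

```text
off [-0.08 -0.06  4.16] rot [ 0.07 -0.16 -0.  ] pos [584.    8.6 246.6] yaw 121.1 w 0.6820341073530075 gf 64.71011638641357 F [ 0.   0.  -1.2] t 11.7
535 ((551.1776123046875, -10.812210083007812), (181.4905548095703, 60.01658248901367), 30.9155216217041) 189.7000998176014
```

View pics/t2.png

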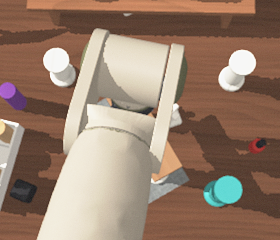

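Apart from the arm covering its far end, the board is visible over the mat. The fit puts its centre at about (563.4, -3.4) and its yaw at 30.9°, which matches the mat.

Call:
{"fn": "step_arm", "kwargs": {
  "plan": [
    {"offset": [0,-0.1,1.5],"rot": [0,0,0],"gripper": 5.0},
    {"offset": [0,-0.1,3],"rot": [0,0,0],"gripper": 5.0},
    {"offset": [0,-0.1,3.8],"rot": [0,0,0],"gripper": 5.0},
    {"offset": [0,-0.1,4.2],"rot": [0,0,0],"gripper": 5.0},
    {"offset": [0,-0.1,4.2],"rot": [0,0,0],"gripper": 5.0},
    {"offset": [0,-0.1,4.2],"rot": [0,0,0],"gripper": 5.0}
  ],
  "squeeze": 60
}}

```text
time_s: 12.35
eef_pos: [585.1, 7.2, 206.7]
ee_rot: [0.0, -0.268, 0.963, -0.0]
force: [-0.0, 0.4, -2.3]
grip_width: 0.68
grip_force: 64.7
```

Run:
```python
from b import *
go((584.9,8.5,199.3),121.1)
```

```text
off [-0.05  0.12  0.74] rot [-0.06  0.01 -0.04] pos [585.1   7.2 206.7] yaw 121.06 w 0.6804978085626583 gf 64.69450235366821 F [-0.   0.4 -2.3] t 12.35
```

Call:
{"fn": "step_arm", "kwargs": {
  "plan": [
    {"offset": [0,0.1,0.3],"rot": [0,0,0],"gripper": 5.0},
    {"offset": [0,0.1,0.5],"rot": [0,0,0],"gripper": 5.0},
    {"offset": [0,0.1,0.6],"rot": [0,0,0],"gripper": 5.0},
    {"offset": [0,0.1,0.65],"rot": [0,0,0],"gripper": 5.0},
    {"offset": [0,0.1,0.7],"rot": [0,0,0],"gripper": 5.0},
    {"offset": [0,0.1,0.7],"rot": [0,0,0],"gripper": 5.0},
    {"offset": [0,0.1,0.7],"rot": [0,0,0],"gripper": 5.0}
  ],
  "squeeze": 60
}}

```text
time_s: 13.05
eef_pos: [584.4, 8.3, 199.3]
ee_rot: [-0.0, -0.268, 0.963, -0.0]
force: [0.5, 0.3, -0.6]
grip_width: 0.684
grip_force: 64.8
```

Call:
{"fn": "step_arm", "kwargs": {
  "plan": [
    {"offset": [0,0,0.05],"rot": [0,0,0],"gripper": 5.0},
    {"offset": [0,0,0.05],"rot": [0,0,0],"gripper": 5.0},
    {"offset": [0,0,0.05],"rot": [0,0,0],"gripper": 5.0}
  ],
  "squeeze": 60
}}

```text
time_s: 13.35
eef_pos: [584.5, 8.3, 199.3]
ee_rot: [0.0, -0.268, 0.963, -0.0]
force: [-2.1, 0.0, 5.9]
grip_width: 0.682
grip_force: 65.4
```

Run:
```python
from b import *
go((584.9,8.5,199.3),121.1)
c=capture("side"); save("s2",cv2.resize(c["color"][120:300,190:370],None,fx=3,fy=3,interpolation=cv2.INTER_CUBIC))
```

```text
off [-0.04 -0.01 -0.  ] rot [-0.05  0.01 -0.01] pos [584.5   8.3 199.3] yaw 121.09 w 0.6824683370304396 gf 65.42561173439026 F [-2.1  0.   5.9] t 13.35
```

View pics/s2.png

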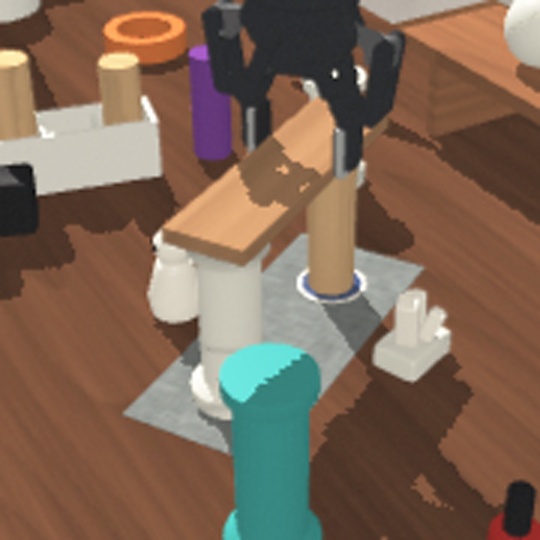

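The board rests on the pedestal at (230,255) and the post at (332,190). The post is inside the ring at (332,283), and contact force is 6 N. Next I release it.

Call:
{"fn": "step_arm", "kwargs": {
  "plan": [
    {"offset": [0,0,0],"rot": [0,0,0],"gripper": 6.3},
    {"offset": [0,0,0],"rot": [0,0,0],"gripper": 7.0},
    {"offset": [0,0,0],"rot": [0,0,0],"gripper": 7.8},
    {"offset": [0,0,0],"rot": [0,0,0],"gripper": 7.8},
    {"offset": [0,0,-1],"rot": [0,0,0],"gripper": 7.8},
    {"offset": [0,0,-4],"rot": [0,0,0],"gripper": 7.8},
    {"offset": [0,0,-8],"rot": [0,0,0],"gripper": 7.8},
    {"offset": [0,0,-12],"rot": [0,0,0],"gripper": 7.8},
    {"offset": [0,0,-12],"rot": [0,0,0],"gripper": 7.8}
  ],
  "squeeze": 40
}}

```text
time_s: 14.3
eef_pos: [585.4, 8.3, 325.2]
ee_rot: [0.005, -0.268, 0.963, -0.003]
force: [0.2, 0.3, 0.1]
grip_width: 0.911
grip_force: 0.0
```

Call:
{"fn": "step_arm", "kwargs": {
  "plan": [
    {"offset": [10,20,0],"rot": [0,0,0],"gripper": 7.8},
    {"offset": [10,20,0],"rot": [0,0,0],"gripper": 7.8},
    {"offset": [10,20,0],"rot": [0,0,0],"gripper": 7.8},
    {"offset": [10,20,0],"rot": [0,0,0],"gripper": 7.8},
    {"offset": [10,20,0],"rot": [0,0,0],"gripper": 7.8},
    {"offset": [10,20,0],"rot": [0,0,0],"gripper": 7.8},
    {"offset": [10,20,0],"rot": [0,0,0],"gripper": 7.8}
  ]
}}

```text
time_s: 15.0
eef_pos: [395.7, 128.0, 319.1]
ee_rot: [0.0, -0.268, 0.963, -0.0]
force: [-0.1, -0.3, -0.2]
grip_width: 0.913
grip_force: 0.0
```

Run:
```python
from b import *
c=capture("top");W=cloud(c);save("t3",c["color"])
m=(abs(W[...,2]-142.5)<4)&(np.hypot(W[...,0]-563,W[...,1]+4)<125)
k,l,st,_=cv2.connectedComponentsWithStats(m.astype(np.uint8)); i=1+st[1:,4].argmax(); P=W[l==i]
print(cv2.minAreaRect(np.ascontiguousarray(P[:,:2],dtype=np.float32)),np.linalg.lstsq(np.c_[P[:,:2]-P[:,:2].mean(0),np.ones(len(P))],P[:,2],rcond=None)[0])
print(sense()["force"],sense()["time_s"])
```

```text
((563.8485107421875, -3.7780380249023438), (209.962890625, 60.31182098388672), 30.959453582763672) [-1.19657872e-03  1.29817074e-03  1.42331060e+02]
[-0.85659967  0.57827142 -1.21342424] 15.05
```

View pics/t3.png

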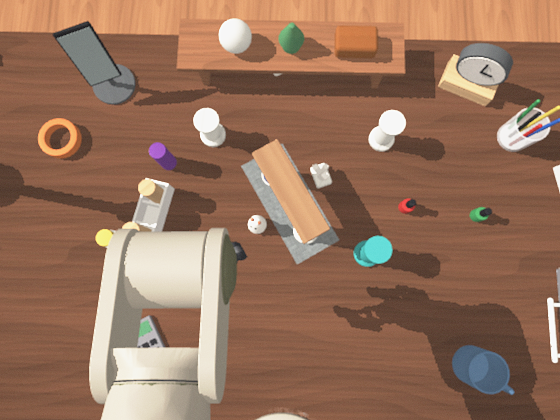

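The board is level, centred at (563.8, -3.8) and in line with the mat at 30.96°. Everything visible is unmoved.

```bash
python3 -c "
from rig import *
print(finish_job())"
```

```text
the job is handed in; nothing more can be done
None
```

The job is handed in after about 15 s of robot time: post_c (130 mm, matching pedestal_c) stands in the mat's circle, and the board lies level across both, centred over the mat to within about 1 mm and in line with it. Everything I could see was unmoved in the last picture, though the arm hid part of the holder and the charger.

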